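Scan the bowl's stock label and put the scanner away

TASK

Pick up the hand scanner and set its sprung nose square and gently on the middle of the barcode of the stand that carries the bowl (not the one with the tube); keep it still there with the nose pushed about half way in for a good second. Then lay the scanner in the open drawer without dropping it, and slide the drawer fully shut. Leave the bowl and the tube standing where they are.

Things in the scene. Friction and masses are not known exactly. Their poses are not given: they have to be found in the camera images.
- scanner: Straight grey hand scanner with a black head, lying flat, nose roughly towards the robot: rigid part 120 mm long (x -55 to +65 mm), 40 wide (y), 30 thick (z 0 to 30), about 0.2 kg. Origin: underside, near its middle; grasp across y at the origin. x runs along it out of the nose, z up out of its top (round button, rubber strip).
- nose_tip (a point): Middle of the flat end face (28 mm wide, 16 high) of the scanner's white sprung nose; with the nose fully out it is at x = 77, y = 0, z = 15 mm in the scanner's frame. Axes as the scanner's.
- nose (a joint): How far the sprung nose is pushed into the head: 0 = fully out, 0.010 m = bottomed. Spring: 2 N to start it, 6 N half way (5 mm), 10 N at the bottom; beyond that it is rigid.
- bowl_stand: Fixed wooden display stand with the bowl: base plate 155 mm (x) x 110 (y) x 12, origin in the centre of its underside. Its x points to its front, roughly to the robot's left. The bowl is on its rear part (30 mm to -x); 45 mm to +x of the origin and 52 mm up is the centre of a leaning board. The two stands are alike and may change places: only the piece on them tells them apart.
- bowl_board: Plywood board, 84 mm (x, down the slope) x 104 (y, level) x 14, fixed on the bowl's stand; origin: centre of its front face; z = normal out of that face. It leans back: the face looks along the stand's +x (roughly to the robot's left, +y) and 35 deg above level.
- bowl_label (a point): Centre of the front face of that board, same axes. A rigid white pack of label cards, 58 mm (x) x 80 (y), lies on the board here; its barcode (black bars, 22 x 30 mm) is centred on this z axis. How thick the pack is differs every time and is not measured: its face stands 4 to 18 mm out from the board.
- bowl: Small open painted coconut-shell bowl, 82 mm across, 55 mm high, 0.12 kg, loose on the rear of its stand. Origin: centre of its underside.
- tube: Closed painted tube, 54 mm diameter, 75 mm high, 0.12 kg, loose on the rear of the other, like stand (whose label is not to be used). Origin: centre of its underside.
- unit_drawer0 (a joint): Opening of the drawer in the low wooden unit (270 mm deep, 220 wide, 100 high, fixed on the table): 0 = fully shut, starts about 0.17 m open. It shuts along the tray's +x, away from the robot, and takes 1 to 2 N.
- tray (a point): Middle of the front part of the drawer's inner floor, 22 mm above the table; moves with the drawer. x = shutting direction. Inner floor: x -62 to +162 mm, y +-89; walls 56 mm above the floor; front panel's outer face at x = -83, its top 66 mm above the floor. With the drawer out by d, what lies at x below d - 70 mm is open to above; the unit's top is 78 mm above the floor.
- unit_drawer0_handle (a point): Middle of the drawer's bar handle, a level bar 110 mm long along y, 35 mm in front of the front panel, 62 mm above the table. Axes as the tray's. It can be pushed from the front with closed fingers pointing down.
Things that resemble listed ones, but are neither listed nor needed, are in the scene too. Leave any pink or purple look-alike of the bowl_stand alone.

How it is judged:
By the outcome, as a careful person would: the job done as asked, in the order asked, and still so for the second after the job is handed in, with the robot touching nothing.
It also fails if it takes over 72 s, if anything falls off the work surface, if the arm or the gripper's body presses on something with over 40 N, if the wrist force passes 120 N, or if a joint passes its speed limit or range.

ROBOT

A 7-joint arm with a two-finger parallel gripper is mounted at the origin on the work surface. World frame = base frame: x ahead of the robot, y to its left, z up, the work surface at z = 0. Lengths are in mm, angles in degrees, forces in N, time in s.
With the tool pointing down it reaches from about 425 to 825 mm from the base axis. Payload 3.6 kg.
Tool frame: the origin (TCP) lies between the finger pads; the fingertips stand 14 mm ahead of it and the grasp point (between the pads) lies 5 mm behind it; y points along the fingers, x is the direction in which the jaws open and shut, and the axes are right-handed (so a half turn about y gives the same grasp; the last joint's range is limited). The gripper opens to 93 mm and grips with 3 to 60 N. Pads are 15 mm wide; open, the fingers measure 128 mm over their backs; the gripper's body (75 mm by 188 mm) begins 65 mm behind the grasp point.
Start: joints at [-1.518, 35.231, -0.722, 81.555, 0.464, 63.22, -2.315], TCP at [649.971, 0.023, 232.64] pointing down, gripper open.
Joint ranges: [-178.69, 178.69], [-17.37, 117.87], [-77.05, 75.6], [15.02, 138.74], [-78.02, 258.01], [0.78, 113.62], [-162.83, 162.83]. Speed limits (degrees/s): [159.86, 159.86, 180, 180, 180, 180, 180].

INTERFACE

Orientations are given as a 3x3 rotation matrix whose columns are the frame's x, y, z axes.
In Python, from plant import get_obs, get_image, sign_off gives the robot as it stands.
- The arm moves only by the shell command python3 -m creep 'ROWS' [FORCE]. ROWS is text: rows parted by semicolons, each of 7 numbers parted by spaces: the finger opening in mm, from 0 to 93, then the shift along the tool's x, y, z in mm, then the turn, a rotation vector about the tool's x, y, z in degrees. A call has 1 to 12 rows; each row is the pose to reach, as a shift and turn from the pose measured when the call began, along the tool's axes at that moment; what a row does not reach only later rows make up. A row lasts 1/8 s, in which the tool goes at most 62.5 mm and 10.7 degrees, less where a joint would pass 70% of its speed; a pose out of reach is approached as far as the arm can. A call with a gripper value outside its range is refused whole. The fingers move at their own pace and stop on an object; FORCE is the grip in N (left out, the last holds). Time passes only in rows, so rows that repeat a pose let the fingers close. It gives the time, the measured TCP pose, the force and the opening at its end, in the units of the state.
- get_obs(): the state, without advancing time (a new reading comes with each control period).
- get_image(name): name is "scene" or "side" or "wrist"; returns a dict with "pixels" (400x640x3 uint8, blue, green, red), "fx", "fy", "cx", "cy" (pixels), "D" ([k1, k2, p1, p2, k3] as OpenCV has them; the pictures are not rectified), "xyz" and "orientation" of the camera in the world. Camera axes: x right, y up, looking along -z (the intrinsics and any distortion apply to the point x, -y, -z); pixel columns grow to the right and rows downward; lengths in mm; the calibration is good to about 2 mm. A picture is of the moment at which its call begins. There is no depth.
- sign_off(): hands the job in, once; it reports no verdict.
The state is a dict: "time_s": time; "joint_pos": joint angles; "dq": joint speeds; "joint_efforts": joint torques, N m; "eef_pos": TCP position; "orientation": TCP orientation; "force": force on the tool from outside, world axes, zero at the start; "ft_torque": the same for the moment, N m; "opening": finger opening in mm.
Only numpy, scipy, OpenCV 4.12 (cv2) and the standard library are available. Lean on these libraries where they do the work, as an engineer would, in place of code of your own. Each camera call takes 0.05 s, during which the arm holds its last target. There are 200 camera calls.

## Working session

There is one attempt and no reset: what is moved stays moved. The work goes in short steps, Python scripts to look and compute and a shell command to move; the robot and the scene stay as the last step left them, time stands still between calls to the robot, and variables do not carry over. Pictures are saved under pics/ and viewed, about 8 in all and at most 12, crops included, and the job is handed in when it is done.

```bash
mkdir -p pics; ls; python3 - <<'E'
from plant import get_obs,get_image
import cv2,numpy as np
o=get_obs();print(o)
for n in("scene","side","wrist"):
    i=get_image(n);cv2.imwrite(f"pics/{n}0.png",i["pixels"]);print(n,{k:np.round(v,3).tolist() for k,v in i.items() if k!="pixels"})
E
```

```text
pics
{'time_s': 0.0, 'joint_pos': array([-1.51648406, 35.28881542, -0.72283813, 81.6390034 ,  0.46569394,
       63.21917606, -2.31197121]), 'dq': array([-0.11421064, -0.00613144, -0.0393588 ,  0.13048481,  0.02540383,
       -0.00281801,  0.02314749]), 'joint_efforts': array([ 5.37042069e-04, -4.58937871e+01,  2.08912762e-01, -1.65743172e+01,
       -6.11085235e-02,  2.03703978e-02,  2.53581929e-04]), 'eef_pos': array([ 6.49258899e+02, -1.89227523e-02,  2.31499468e+02]), 'orientation': array([[ 9.99996835e-01, -2.51413866e-03, -9.47330223e-05],
       [ 9.45812905e-05, -6.04702275e-05,  9.99999994e-01],
       [-2.51414438e-03, -9.99996838e-01, -6.02322456e-05]]), 'force': array([0.10513775, 0.77814114, 0.10988689]), 'ft_torque': array([-0.01043827,  0.0248911 ,  0.0112645 ]), 'opening': 92.99046318687685}
scene {'fx': 366.127, 'fy': 366.127, 'cx': 315.724, 'cy': 201.297, 'D': [-0.032, 0.0, 0.0, 0.0, 0.0], 'xyz': [956.242, 461.694, 559.523], 'orientation': [[-0.67, -0.425, 0.609], [0.742, -0.395, 0.541], [0.011, 0.814, 0.581]]}
side {'fx': 505.06, 'fy': 505.06, 'cx': 323.08, 'cy': 196.599, 'D': [-0.115, 0.0, 0.0, 0.0, 0.0], 'xyz': [320.603, -986.637, 1042.805], 'orientation': [[0.991, 0.092, -0.096], [-0.132, 0.689, -0.712], [0.001, 0.719, 0.695]]}
wrist {'fx': 284.545, 'fy': 284.545, 'cx': 322.664, 'cy': 199.039, 'D': [-0.053, 0.0, 0.0, 0.0, 0.0], 'xyz': [649.788, 70.648, 381.967], 'orientation': [[1.0, -0.001, 0.002], [0.0, 0.966, 0.258], [-0.002, -0.258, 0.966]]}
```

View pics/scene0.png

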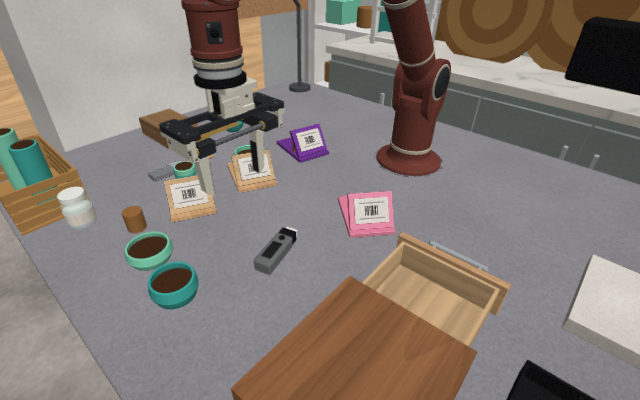

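View pics/side0.png

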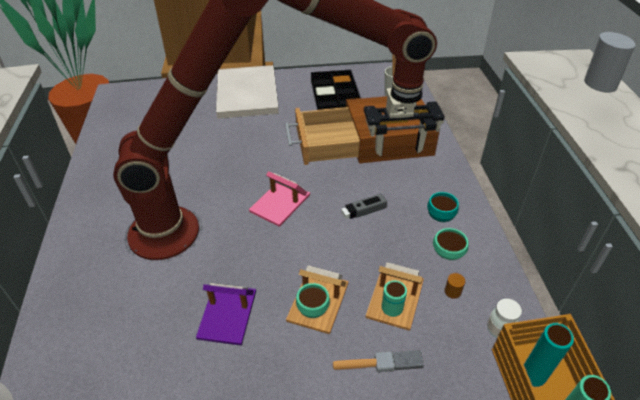

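Side view: the bowl stand (318,300), the tube stand (395,295), purple and pink decoys (227,313) and (280,198), and one scanner (365,207) with its nose at (347,211). The drawer is at (330,130). In the scene view the bowl's stand should be the one nearer the robot, (252,170). I'll confirm this in a crop.

```bash
cat > h.py <<'E'
import numpy as np,cv2
from plant import get_obs,get_image
def rays(i,px):
    K=np.array([[i["fx"],0,i["cx"]],[0,i["fy"],i["cy"]],[0,0,1]])
    u=cv2.undistortPoints(np.array(px,float).reshape(-1,1,2),K,np.array(i["D"],float)).reshape(-1,2)
    d=np.c_[u[:,0],-u[:,1],-np.ones(len(u))]@np.array(i["orientation"]).T
    return np.array(i["xyz"]),d
def onz(i,px,z):
    c,d=rays(i,px); return c+d*((z-c[2])/d[:,2])[:,None]
def proj(i,P):
    R=np.array(i["orientation"]);q=(np.atleast_2d(P)-i["xyz"])@R;q=q*[1,-1,-1]
    K=np.array([[i["fx"],0,i["cx"]],[0,i["fy"],i["cy"]],[0,0,1]])
    return cv2.projectPoints(q.reshape(-1,1,3),np.zeros(3),np.zeros(3),K,np.array(i["D"],float))[0].reshape(-1,2)
def crop(i,x0,y0,x1,y1,s,name):
    cv2.imwrite(name,cv2.resize(i["pixels"][y0:y1,x0:x1],None,fx=s,fy=s,interpolation=cv2.INTER_CUBIC))
E
python3 - <<'E'
from h import *
i=cv2.imread("pics/side0.png")
crop({"pixels":i},275,185,435,335,4,"pics/c1.png")
E
```

```text
(no output)
```

View pics/c1.png

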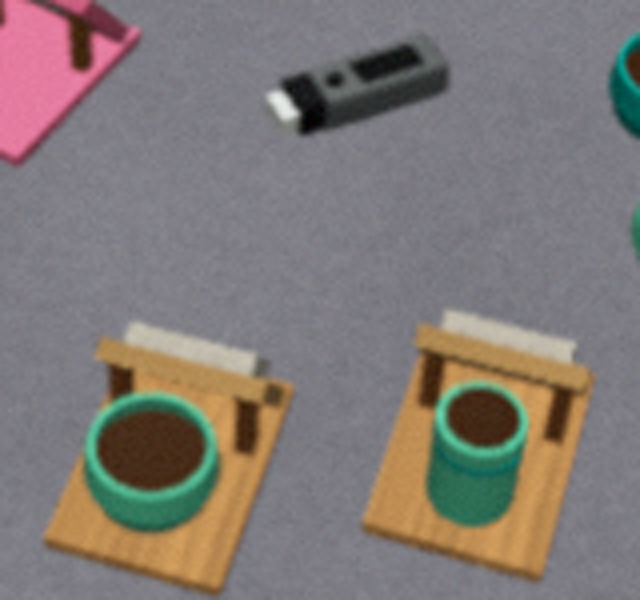

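View pics/wrist0.png

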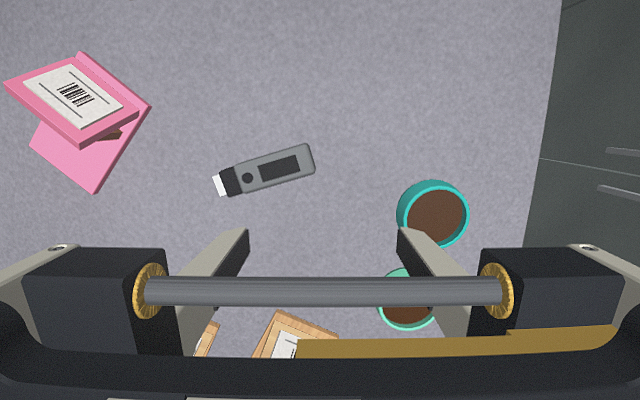

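Bowl stand confirmed: the open bowl is at crop (150,455) on the left wooden stand, the closed tube is on the right one. The wrist view shows the scanner from (218,186) to (315,158). Next I compute the poses.

```bash
python3 - <<'E'
from h import *
np.set_printoptions(precision=1,suppress=True)
w=get_image("wrist");s=get_image("side");sc=get_image("scene")
cv2.imwrite("pics/w.png",w["pixels"])
# scanner via wrist: difference from background
im=w["pixels"];roi=im[130:215,195:330].astype(int)
bg=np.median(roi.reshape(-1,3),0);print(bg)
d=np.abs(cv2.GaussianBlur(roi.astype(np.uint8),(0,0),1.5).astype(int)-bg).max(2)
m=(d>22).astype(np.uint8);m=cv2.morphologyEx(m,cv2.MORPH_CLOSE,np.ones((9,9)))
c=max(cv2.findContours(m,0,2)[0],key=cv2.contourArea)
r=cv2.minAreaRect(c);b=cv2.boxPoints(r)+[195,130];print("rect",r,b)
print("z25",onz(w,b,25))
cr=lambda x,y:(275+x/4,185+y/4)
print("side scanner top: tail,headfront", onz(s,[cr(432,62),cr(305,105)],30), "tip", onz(s,[cr(283,108)],15))
B=onz(s,[cr(45,540),cr(218,588),cr(293,381)],12);print("stand",B)
x=B[2]-B[1];y=B[0]-B[1];print(np.linalg.norm(x),np.linalg.norm(y),np.degrees(np.arctan2(x[1],x[0])),np.degrees(np.arctan2(y[1],y[0])),"ctr",(B[0]+B[2])/2)
# drawer in side: handle ~ (291,133); panel corners
print("drawer panel top corners side", onz(s,[(296,108),(304,162)],88), "handle",onz(s,[(291,134)],62))
crop(sc,140,120,300,240,5,"pics/c2.png")
crop(sc,330,220,530,370,4,"pics/c3.png")
E
```

```text
[166. 156. 157.]
rect ((68.58256530761719, 41.775230407714844), (33.045005798339844, 103.54102325439453), 73.3007583618164) [[209.2 170.8]
 [308.4 141.1]
 [317.9 172.7]
 [218.7 202.5]]
z25 [[504.5  12.4  25. ]
 [631.8  49.3  25. ]
 [643.4   9.7  25. ]
 [512.9 -29.6  25. ]]
side scanner top: tail,headfront [[628.   11.9  30. ]
 [530.3 -18.4  30. ]] tip [[517.4  -5.   15. ]]
stand [[ 320.9 -334.3   12. ]
 [ 417.4 -379.5   12. ]
 [ 485.  -239.1   12. ]]
155.82715307510128 106.60303220761999 64.28973378095974 154.89109712315255 ctr [ 403.  -286.7   12. ]
drawer panel top corners side [[418.7 424.1  88. ]
 [415.8 142.8  88. ]] handle [[391.7 317.7  62. ]]
```

View pics/c3.png

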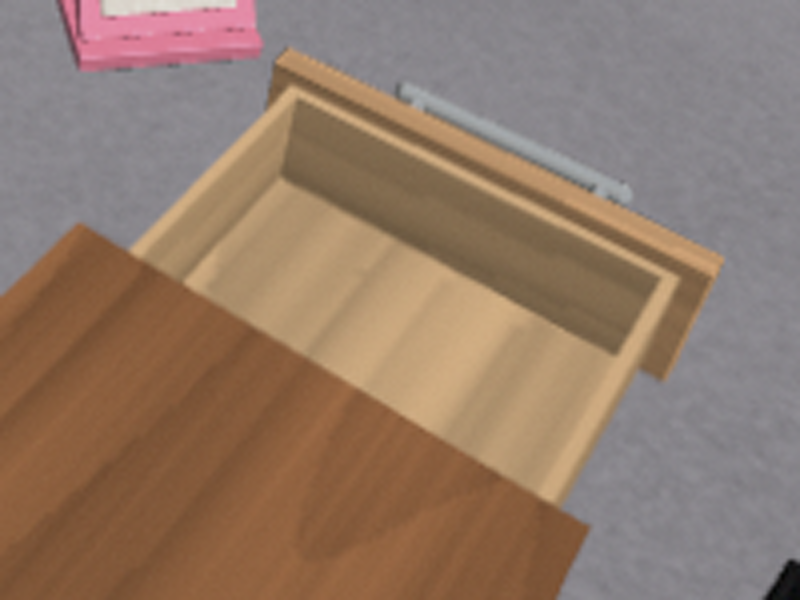

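Drawer crop: panel top front edge runs from crop (290,48) to (722,258), inner floor front corners are (290,178) and (617,352). Both poses agree well enough to set out, so I'm going above the scanner for a close look.

```bash
python3 -m creep '93 -65 111 10 0 73 0;93 -65 111 10 0 73 0;93 -65 111 10 0 73 0;93 -65 111 10 0 73 0;93 -65 111 10 0 73 0;93 -65 111 10 0 73 0;93 -65 111 10 0 73 0;93 -65 111 10 0 73 0;93 -65 111 10 0 73 0;93 -65 111 10 0 73 0'; python3 - <<'E'
from h import *
np.set_printoptions(precision=1,suppress=True)
w=get_image("wrist");sc=get_image("scene")
cv2.imwrite("pics/w1.png",w["pixels"])
cr=lambda x,y:(330+x/4,220+y/4)
a=onz(sc,[cr(290,48),cr(722,258)],88);b=onz(sc,[cr(290,178),cr(617,352)],22);h=onz(sc,[cr(400,90),cr(628,193)],66)
for q in(a,b,h):
    v=q[1]-q[0];print(q,np.linalg.norm(v),np.degrees(np.arctan2(v[1],v[0]))-90,"mid",q.mean(0))
crop(sc,140,110,300,230,5,"pics/c2.png")
E
```

```text
time_s: 1.55
eef_pos: [584.7, 9.9, 121.4]
orientation: [[0.293, -0.001, 0.956], [-0.956, 0.0, 0.293], [-0.0, -1.0, -0.001]]
force: [0.2, 0.2, -0.6]
opening: 92.9
[[422.5 220.3  88. ]
 [417.3 430.5  88. ]] 210.3254256467735 1.438829831652484 mid [419.9 325.4  88. ]
[[437.4 240.6  22. ]
 [432.3 409.5  22. ]] 168.9530245601571 1.7185606158219997 mid [434.9 325.1  22. ]
[[388.3 267.5  66. ]
 [381.  381.8  66. ]] 114.56002475035815 3.6554092239922937 mid [384.6 324.6  66. ]
```

View pics/w1.png

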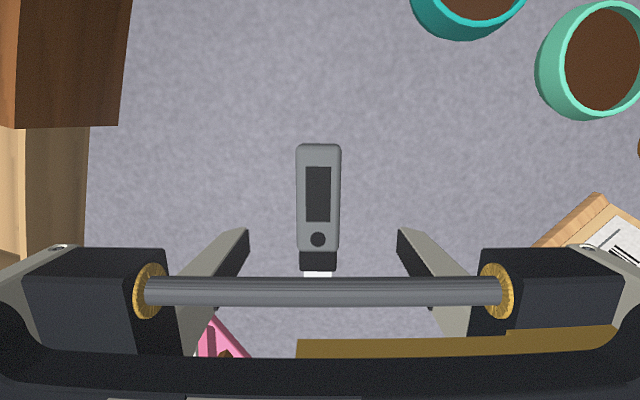

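View pics/c2.png

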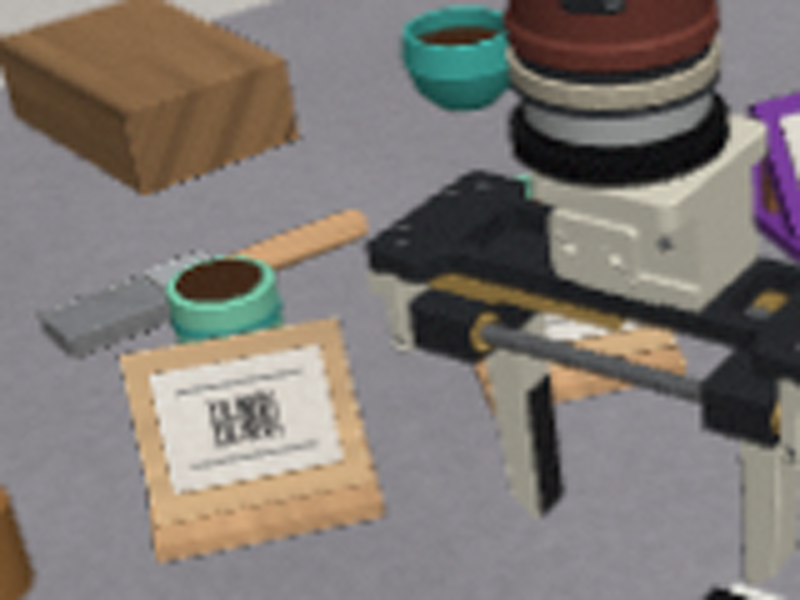

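Close view: the scanner is upright in the picture, aligned with the tool to under 1°, tail at (318,144), head/nose boundary at (318,271). In the scene crop the bowl's barcode is hidden behind the gripper; the board visible there belongs to the tube.

```bash
python3 - <<'E'
from h import *
np.set_printoptions(precision=1,suppress=True)
w=get_image("wrist");o=get_obs();R=o["orientation"]
p=onz(w,[(318.5,145),(318,238),(318,271)],30)
print(p,"\ntool:",(p-o["eef_pos"])@R)
E
```

```text
[[635.2  28.2  30. ]
 [554.9   4.4  30. ]
 [522.7  -5.3  30. ]] 
tool: [[ -2.7  91.3  53.7]
 [ -3.4  91.4 -30. ]
 [ -3.6  91.4 -63.6]]
```

```bash
python3 -m creep '93 -3 50 0 0 0 0;93 -3 80 0 0 0 0;93 -3 95 0 0 0 0;93 -3 103 0 0 0 0;93 -3 103 0 0 0 0;30 -3 103 0 0 0 0;30 -3 103 0 0 0 0;30 -3 103 0 0 0 0;30 -3 103 0 0 0 0;30 -3 103 0 0 0 0;30 -3 103 0 0 0 0;30 -3 103 0 0 0 0' 40
```

```text
time_s: 3.2
eef_pos: [583.5, 13.2, 18.3]
orientation: [[0.293, -0.001, 0.956], [-0.956, 0.001, 0.293], [-0.001, -1.0, -0.001]]
force: [-0.1, 1.1, 1.2]
opening: 39.9
```

```bash
python3 -m creep '30 0 -30 0 0 0 0;30 0 -80 0 0 0 0;30 -30 -130 -10 0 0 0;30 -80 -180 -20 0 0 0;30 -120 -215 -30 0 0 0;30 -145 -230 -39 0 0 0;30 -155 -230 -39 0 0 0;30 -155 -230 -39 0 0 0' 40;python3 - <<'E'
from h import *
sc=get_image("scene");s=get_image("side")
cv2.imwrite("pics/sc2.png",sc["pixels"]);cv2.imwrite("pics/s2.png",s["pixels"])
a=cv2.resize(sc["pixels"][130:230,150:290],None,fx=5,fy=5,interpolation=cv2.INTER_CUBIC)
cv2.imwrite("pics/c4.png",a)
E
```

```text
time_s: 4.2
eef_pos: [500.6, 149.6, 247.3]
orientation: [[0.293, -0.003, 0.956], [-0.956, -0.001, 0.293], [-0.0, -1.0, -0.003]]
force: [-0.1, -0.3, -3.3]
opening: 39.7
```

View pics/c4.png

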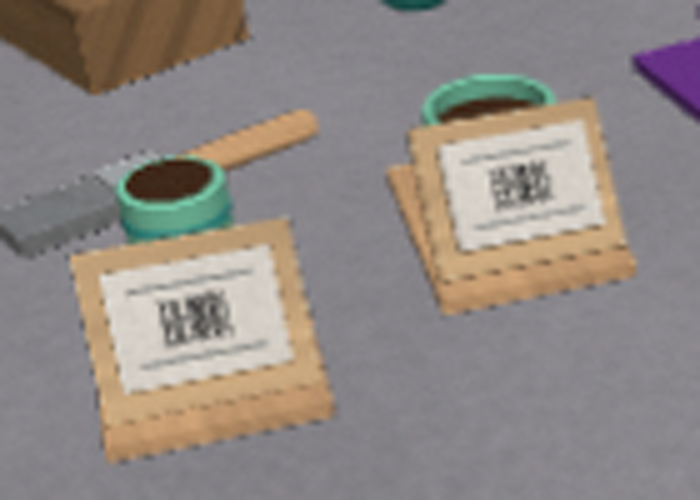

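Scene crop: the right board (bowl behind it) carries the wanted barcode, at crop (520,186). Label corners are (443,153), (590,120), (607,228), (460,250). I fit the stand pose to these corner points plus the side-view base corners.

```bash
cat > fit.py <<'E'
from h import *
from scipy.optimize import least_squares
np.set_printoptions(precision=1,suppress=True)
sc=get_image("scene");s=get_image("side")
c,sn=np.cos(np.radians(35)),np.sin(np.radians(35))
C=np.array([45,0,52.]);N=np.array([c,0,sn]);D=np.array([sn,0,-c]);Y=np.array([0,1.,0])
bd=lambda x,y,z:C+x*D+y*Y+z*N
cs=lambda p:np.array(p)/5+[150,130]
cd=lambda p:np.array(p)/4+[275,185]
Psc=cs([(412,130),(595,100),(632,240),(440,277),(447,312),(635,275),(443,153),(590,120),(607,228),(460,250),(520,186)])
Psd=cd([(45,540),(218,588),(293,381)])
def model(p):
    x,y,a,t=p
    S=np.array([bd(-42,-52,0),bd(-42,52,0),bd(42,52,0),bd(42,-52,0),(77.5,-55,0),(77.5,55,0),bd(-29,-40,t),bd(-29,40,t),bd(29,40,t),bd(29,-40,t),bd(0,0,t)])
    T=np.array([(-77.5,55,12),(-77.5,-55,12),(77.5,-55,12)])
    Rz=np.array([[np.cos(a),-np.sin(a),0],[np.sin(a),np.cos(a),0],[0,0,1]])
    return S@Rz.T+[x,y,0],T@Rz.T+[x,y,0],Rz
def res(p):
    S,T,_=model(p);return np.r_[(proj(sc,S)-Psc).ravel(),(proj(s,T)-Psd).ravel()]
f=least_squares(res,[403,-287,np.radians(64.5),10],loss="soft_l1")
print("x y t",f.x[[0,1,3]],"yaw",np.degrees(f.x[2]),"\nres",f.fun.reshape(-1,2))
S,T,Rz=model(f.x);n=Rz@N;lab=Rz@C+[f.x[0],f.x[1],0]
# scan: scanner axes
X=-n;Yv=Rz@np.array([0,-1.,0]);Z=np.cross(X,Yv)
Rt=np.c_[Yv,-Z,np.cross(Yv,-Z)]
o=get_obs()
if Rt[:,0]@o["orientation"][:,0]<0: print("flip")
print("Rt\n",Rt.round(3),"label board",lab)
E
python3 - <<'E'
from fit import *
from scipy.spatial.transform import Rotation as Ro
for gap in (40,):
    tip=lab+n*(f.x[3]+gap); tcp=tip+Rt@np.array([0,-3.3,0])+n*77  # tcp 18.3 above underside, tip 15
    R0=o["orientation"];print("tcp",tcp,"shift",R0.T@(tcp-o["eef_pos"]),"rotvec",np.degrees(Ro.from_matrix(R0.T@Rt).as_rotvec()))
E
```

```text
x y t [ 401.  -283.7    7.8] yaw 65.03916277823564 
res [[-0.7 -0.5]
 [-0.2 -1.2]
 [-1.   0.3]
 [ 0.6  0.6]
 [-0.4  0.8]
 [ 0.7 -0.1]
 [-1.1 -1.6]
 [-1.8 -0.3]
 [-0.6 -1.3]
 [ 0.3  0.2]
 [ 0.4 -0.4]
 [-1.2 -1.1]
 [ 0.2 -0.9]
 [-0.8 -0.7]]
Rt
 [[ 0.9  0.2  0.3]
 [-0.4  0.5  0.7]
 [ 0.  -0.8  0.6]] label board [ 420.  -242.9   52. ]
tcp [ 462.3 -152.   126.3] shift [ 275.7  121.7 -124.1] rotvec [ 33.  -46.7  14.6]
```

Fit residuals are about 1 px and the pack is roughly 8 mm thick. I go to a stand-off 70 mm out along the normal.

```bash
python3 -m creep '30 40 0 -15 5 -7 2;30 90 0 -40 10 -14 4;30 140 20 -65 15 -21 6;30 190 45 -85 20 -29 9;30 235 75 -100 26 -37 12;30 259 95 -108 31 -44 14;30 259 104 -108 33 -46.7 14.6;30 259 104 -108 33 -46.7 14.6;30 259 104 -108 33 -46.7 14.6;30 259 104 -108 33 -46.7 14.6' 40
cat > rel.py <<'E'
from h import *
from scipy.spatial.transform import Rotation as Ro
np.set_printoptions(precision=2,suppress=True)
a=np.radians(65.04);c,sn=np.cos(np.radians(35)),np.sin(np.radians(35))
n=np.array([np.cos(a)*c,np.sin(a)*c,sn]);Yv=np.array([np.sin(a),-np.cos(a),0]);Z=np.cross(-n,Yv)
Rt=np.c_[Yv,-Z,n];lab=np.array([420,-242.9,52.])
o=get_obs();R0=o["orientation"]
tip=o["eef_pos"]+R0@np.array([0,3.3,-77])
print("tip in board (down,y,n)",(tip-lab)@np.c_[np.cross(Yv,n)*-1 if 0 else np.cross(np.array([-Yv[0],-Yv[1],0]),n),-Yv,n],"rot left",np.degrees(Ro.from_matrix(R0.T@Rt).as_rotvec()))
print("shift to board origin",R0.T@(lab-tip),"force n",o["force"]@n,o["force"],"t",o["time_s"])
E
python3 rel.py
```

```text
time_s: 5.65
eef_pos: [472.6, -132.4, 143.4]
orientation: [[0.906, 0.242, 0.348], [-0.424, 0.518, 0.742], [-0.001, -0.82, 0.572]]
force: [0.1, 0.7, -2.5]
opening: 39.5
tip in board (down,y,n) [-1.5  -0.89 75.64] rot left [ 0.1  -0.15  0.04]
shift to board origin [ -0.69   1.63 -75.64] force n -0.8640596677417397 [ 0.12  0.7  -2.49] t 5.65
```

```bash
python3 -m creep '30 0 1 -15 0 0 0;30 -0.7 1.6 -30 0 0 0;30 -0.7 1.6 -42 0 0 0;30 -0.7 1.6 -46 0 0 0;30 -0.7 1.6 -46 0 0 0;30 -0.7 1.6 -46 0 0 0' ; python3 rel.py; python3 - <<'E'
from h import *
sc=get_image("scene");s=get_image("side")
a=cv2.resize(sc["pixels"][120:220,190:290],None,fx=4,fy=4,interpolation=cv2.INTER_CUBIC)
b=cv2.resize(s["pixels"][220:320,275:375],None,fx=4,fy=4,interpolation=cv2.INTER_CUBIC)
cv2.imwrite("pics/c5.png",np.hstack([a,b]))
E
```

```text
time_s: 6.4
eef_pos: [456.6, -165.0, 116.0]
orientation: [[0.906, 0.242, 0.348], [-0.424, 0.519, 0.743], [-0.0, -0.82, 0.573]]
force: [0.2, -0.4, -3.9]
opening: 39.7
tip in board (down,y,n) [ 0.12 -0.2  30.25] rot left [ 0.07 -0.1   0.04]
shift to board origin [ -0.15  -0.08 -30.25] force n -2.4634823621334268 [ 0.16 -0.41 -3.86] t 6.4
```

View pics/c5.png

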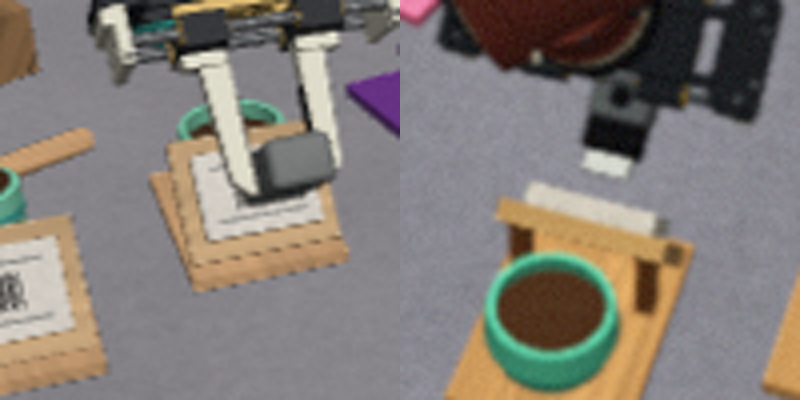

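Side view: nose end parallel to the label edge and centred on it, about 20 mm off (nose at crop (605,175), label edge (527,190) to (660,222)). Next, a force baseline, then a slow approach.

```bash
cat > fm.py <<'E'
from rel import *
F=[]
for k in range(6):
    get_image("side");F.append(get_obs()["force"])
F=np.array(F);print("mean n",(F@n).mean(),"sd",(F@n).std(),"F",F.mean(0))
E
python3 fm.py; python3 -m creep '30 0 0 -3 0 0 0;30 0 0 -6 0 0 0;30 0 0 -8 0 0 0;30 0 0 -8 0 0 0'; python3 fm.py;python3 -m creep '30 0 0 -1 0 0 0;30 0 0 -2 0 0 0;30 0 0 -3 0 0 0;30 0 0 -3 0 0 0'; python3 fm.py
```

```text
tip in board (down,y,n) [ 0.06 -0.2  30.2 ] rot left [ 0.09 -0.1   0.04]
shift to board origin [ -0.15  -0.02 -30.2 ] force n -1.0511154044688218 [ 0.43  0.21 -2.36] t 6.5
mean n -1.4465617149877785 sd 0.29393026663688127 F [ 0.04  0.22 -2.82]
time_s: 7.3
eef_pos: [453.5, -171.6, 111.1]
orientation: [[0.905, 0.242, 0.349], [-0.425, 0.518, 0.742], [-0.001, -0.82, 0.572]]
force: [-0.5, -0.2, -2.1]
opening: 39.6
tip in board (down,y,n) [-0.02 -0.04 21.44] rot left [ 0.11 -0.17  0.05]
shift to board origin [  0.02   0.06 -21.44] force n -1.4980914176506965 [-0.46 -0.17 -2.12] t 7.3
mean n -1.56985009135197 sd 0.475019196147475 F [ 0.08  0.12 -2.94]
time_s: 8.1
eef_pos: [452.6, -173.6, 109.5]
orientation: [[0.906, 0.242, 0.348], [-0.424, 0.518, 0.743], [-0.001, -0.82, 0.572]]
force: [-0.0, -0.4, -2.5]
opening: 39.9
tip in board (down,y,n) [-0.04 -0.1  18.73] rot left [ 0.1  -0.14  0.05]
shift to board origin [ -0.05   0.08 -18.73] force n -1.7664777520798969 [-0.04 -0.44 -2.48] t 8.1
mean n -1.5530821987349093 sd 0.37337945772704356 F [ 0.37  0.03 -2.97]
```

```bash
for k in 1 2; do :; done; python3 -m creep '30 0 0 -1 0 0 0;30 0 0 -2 0 0 0;30 0 0 -3 0 0 0;30 0 0 -3 0 0 0'; python3 fm.py
```

```text
time_s: 8.9
eef_pos: [451.5, -175.8, 107.8]
orientation: [[0.906, 0.242, 0.348], [-0.424, 0.518, 0.743], [-0.001, -0.82, 0.572]]
force: [-0.4, -0.5, -2.6]
opening: 39.6
tip in board (down,y,n) [-0.02 -0.08 15.77] rot left [ 0.1  -0.13  0.05]
shift to board origin [ -0.05   0.05 -15.77] force n -1.9733653030098466 [-0.36 -0.5  -2.58] t 8.9
mean n -1.833736664986418 sd 0.5388389852972735 F [ 0.15 -0.03 -3.24]
```

```bash
python3 -m creep '30 0 0 -1 0 0 0;30 0 0 -2 0 0 0;30 0 0 -3 0 0 0;30 0 0 -3 0 0 0'; python3 fm.py
```

```text
time_s: 9.7
eef_pos: [450.8, -177.3, 106.5]
orientation: [[0.906, 0.242, 0.347], [-0.423, 0.52, 0.742], [-0.001, -0.819, 0.573]]
force: [1.0, 1.1, -1.6]
opening: 39.6
tip in board (down,y,n) [ 0.16 -0.17 13.65] rot left [ 0.02 -0.09  0.03]
shift to board origin [ -0.14  -0.16 -13.65] force n 0.24284574512318602 [ 0.98  1.11 -1.6 ] t 9.7
mean n 0.8645983568731714 sd 0.43476799864194454 F [ 0.95  1.5  -1.  ]
```

Contact: net +2.4 N, so the nose has just started to move. Pushing on towards 6 N.

```bash
python3 -m creep '30 0 0 -1 0 0 0;30 0 0 -2 0 0 0;30 0 0 -3 0 0 0;30 0 0 -4 0 0 0;30 0 0 -4 0 0 0'; python3 fm.py
```

```text
time_s: 10.62
eef_pos: [449.5, -180.0, 104.3]
orientation: [[0.906, 0.242, 0.347], [-0.423, 0.52, 0.742], [-0.0, -0.819, 0.574]]
force: [1.2, 3.3, 2.0]
opening: 39.9
tip in board (down,y,n) [ 0.27 -0.16  9.9 ] rot left [ 0.   -0.08  0.02]
shift to board origin [-0.15 -0.27 -9.9 ] force n 4.044292291113663 [1.2  3.33 2.02] t 10.625
mean n 4.087537041295231 sd 0.24925008762179832 F [1.93 3.14 1.9 ]
```

```bash
python3 -m creep '30 0 0 -0.7 0 0 0;30 0 0 -0.7 0 0 0;30 0 0 -0.7 0 0 0;30 0 0 -0.7 0 0 0;30 0 0 -0.7 0 0 0;30 0 0 -0.7 0 0 0;30 0 0 -0.7 0 0 0;30 0 0 -0.7 0 0 0;30 0 0 -0.7 0 0 0;30 0 0 -0.7 0 0 0;30 0 0 -0.7 0 0 0;30 0 0 -0.7 0 0 0'; python3 fm.py; python3 fm.py;  python3 - <<'E'
from h import *
sc=get_image("scene");s=get_image("side")
a=cv2.resize(sc["pixels"][120:220,190:290],None,fx=4,fy=4,interpolation=cv2.INTER_CUBIC)
b=cv2.resize(s["pixels"][220:320,275:375],None,fx=4,fy=4,interpolation=cv2.INTER_CUBIC)
cv2.imwrite("pics/c6.png",np.hstack([a,b]))
E
```

```text
time_s: 12.42
eef_pos: [449.2, -180.8, 103.8]
orientation: [[0.906, 0.242, 0.347], [-0.423, 0.519, 0.742], [-0.001, -0.82, 0.573]]
force: [2.3, 3.8, 3.1]
opening: 39.6
tip in board (down,y,n) [ 0.23 -0.14  8.94] rot left [ 0.04 -0.08  0.02]
shift to board origin [-0.13 -0.22 -8.94] force n 5.392016327043195 [2.33 3.78 3.11] t 12.425
mean n 4.510341454702693 sd 0.3801335820336873 F [1.87 3.24 2.54]
tip in board (down,y,n) [ 0.23 -0.14  8.95] rot left [ 0.03 -0.09  0.02]
shift to board origin [-0.12 -0.22 -8.95] force n 4.604577871091555 [2.01 3.28 2.57] t 12.725
mean n 4.44731017929322 sd 0.2298989546035224 F [1.6  3.59 2.14]
```

View pics/c6.png

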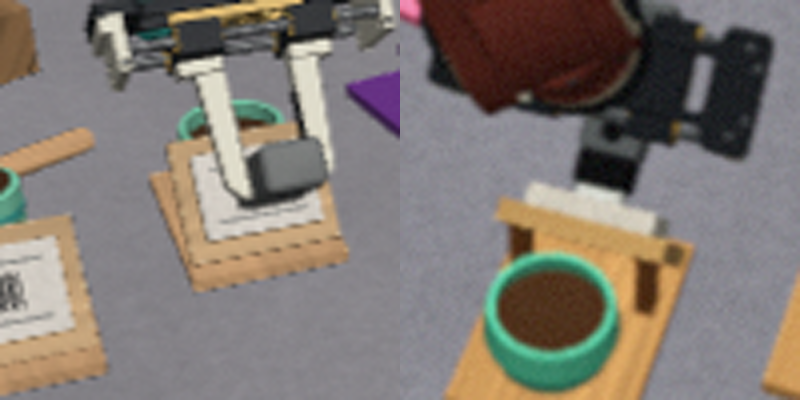

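Pressed in: the nose sits on the label centre in the side view (600,190). Net force is 6.0 N (half way), held still for over 2 s. Next, retract straight out.

```bash
python3 -m creep '30 0 0 5 0 0 0;30 0 0 15 0 0 0;30 0 0 35 0 0 0;30 0 0 60 0 0 0;30 0 -20 85 0 0 0;30 0 -20 85 0 0 0'; cat > go.py <<'E'
import sys
from h import *
from scipy.spatial.transform import Rotation as Ro
np.set_printoptions(precision=1,suppress=True)
o=get_obs();R0=o["orientation"]
x,y,z,a=map(float,sys.argv[1:5]);a=np.radians(a)
Z=np.array([np.cos(a),np.sin(a),0]);Y=np.array([0,0,-1.]);Rt=np.c_[np.cross(Y,Z),Y,Z]
print("shift",R0.T@(np.array([x,y,z])-o["eef_pos"]),"rv",np.degrees(Ro.from_matrix(R0.T@Rt).as_rotvec()))
E
python3 go.py 527 328 200 1.7
```

```text
time_s: 13.88
eef_pos: [475.1, -127.3, 170.7]
orientation: [[0.907, 0.244, 0.343], [-0.421, 0.517, 0.745], [0.005, -0.82, 0.572]]
force: [-0.3, -1.5, -3.0]
opening: 39.6
shift [-144.4  224.2  373.8] rv [-31.4  61.4 -19.1]
```

```bash
python3 -m creep '30 -12 -6 32 -4 7 -2;30 -30 30 80 -8 15 -5;30 -48 70 125 -12 23 -7;30 -65 100 168 -16 31 -10;30 -82 127 212 -20 39 -12;30 -99 153 256 -24 47 -15;30 -115 179 298 -28 54 -17;30 -131 204 340 -31.4 61.4 -19.1;30 -144 224 374 -31.4 61.4 -19.1;30 -144 224 374 -31.4 61.4 -19.1;30 -144 224 374 -31.4 61.4 -19.1' 40; python3 go.py 527 328 200 1.7; python3 - <<'E'
from h import *
w=get_image("wrist");sc=get_image("scene")
cv2.imwrite("pics/d.png",np.hstack([cv2.resize(w["pixels"],(400,250),interpolation=cv2.INTER_AREA),cv2.resize(sc["pixels"],(400,250),interpolation=cv2.INTER_AREA)]))
cv2.imwrite("pics/w3.png",w["pixels"])
E
```

```text
time_s: 15.25
eef_pos: [524.9, 335.4, 197.4]
orientation: [[0.042, -0.003, 0.999], [-0.999, 0.001, 0.042], [-0.001, -1.0, -0.003]]
force: [-1.2, -0.4, -2.5]
opening: 39.8
shift [ 7.5 -2.6  1.8] rv [ 0.2  0.7 -0.1]
```

View pics/w3.png

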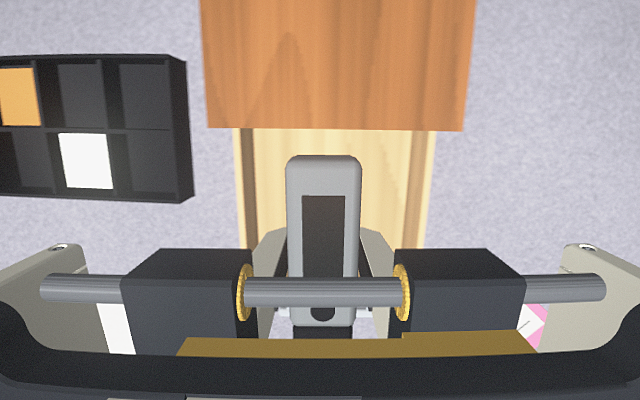

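Wrist view: scanner straight in the grip; unit top front edge from (208,127) to (463,131), drawer side walls at columns about 235-255 and 411-433.

```bash
python3 - <<'E'
from h import *
np.set_printoptions(precision=1,suppress=True)
w=get_image("wrist");o=get_obs();R=o["orientation"]
u=onz(w,[(208,127),(463,131)],100);v=u[0]-u[1];print("unit front edge",u,np.linalg.norm(v),np.degrees(np.arctan2(v[1],v[0]))-90,u.mean(0))
print("walls top z78", onz(w,[(234,130),(435,132)],78))
print("tail tool",(onz(w,[(323,156)],o["eef_pos"][2]+11)-o["eef_pos"])@R)
E
```

```text
unit front edge [[592.1 426.6 100. ]
 [596.  207.1 100. ]] 219.45557225977737 1.004229582734439 [594.  316.8 100. ]
walls top z78 [[589.4 410.8  78. ]
 [593.7 223.   78. ]]
tail tool [[ -0.9 -11.1  55.5]]
```

```bash
python3 go.py 526 320 42 1.3;  python3 -m creep '30 15 20 1 0 1 0;30 15 55 1 0 1 0;30 15 90 1 0 1 0;30 15 115 1 0 1 0;30 15 135 1 0 1 0;30 15 145 1 0 1 0;30 15 150 1 0 1 0;30 15 150 1 0 1 0'; python3 go.py 526 320 41 1.3
python3 - <<'E'
from h import *
np.set_printoptions(precision=1,suppress=True)
for k in range(4): get_image("side");print(get_obs()["force"])
E
```

```text
shift [  5.3 157.   -0.8] rv [0.1 0.3 0.2]
time_s: 16.4
eef_pos: [528.4, 310.0, 49.4]
orientation: [[0.01, -0.001, 1.0], [-1.0, -0.004, 0.01], [0.004, -1.0, -0.001]]
force: [0.4, 0.7, -2.5]
opening: 39.8
shift [-10.    8.3  -2.3] rv [ 0.1 -0.7  0.2]
[ 0.7  0.4 -2.9]
[ 0.3 -0.  -3. ]
[ 0.7  0.8 -2.9]
[ 0.2  0.  -3.7]
```

```bash
python3 -m creep '30 -8 2 -1 0 0 0;30 -8 4 -1 0 0 0;30 -8 6 -1 0 0 0;30 -8 7 -1 0 0 0;30 -8 7.5 -1 0 0 0;30 -8 7.5 -1 0 0 0'; python3 - <<'E'
from h import *
np.set_printoptions(precision=1,suppress=True)
for k in range(4): get_image("side");o=get_obs();print(o["force"],o["eef_pos"])
E
```

```text
time_s: 17.35
eef_pos: [527.5, 318.5, 42.2]
orientation: [[0.011, -0.001, 1.0], [-1.0, -0.003, 0.011], [0.003, -1.0, -0.001]]
force: [0.3, 0.4, -3.1]
opening: 40.1
[-0.1  0.4 -2.7] [527.5 318.5  42.2]
[ 0.2  0.1 -2.3] [527.5 318.6  42.3]
[ 0.2 -0.2 -3.6] [527.5 318.6  42.3]
[-0.3 -0.7 -3.2] [527.5 318.6  42.3]
```

```bash
python3 -m creep '30 0 0.7 0 0 0 0;30 0 1.4 0 0 0 0;30 0 2 0 0 0 0;30 0 2 0 0 0 0'; python3 - <<'E'
from h import *
np.set_printoptions(precision=1,suppress=True)
for k in range(4): get_image("side");o=get_obs();print(o["force"],o["eef_pos"])
E
```

```text
time_s: 18.05
eef_pos: [527.5, 318.6, 40.4]
orientation: [[0.011, -0.0, 1.0], [-1.0, -0.003, 0.011], [0.003, -1.0, -0.001]]
force: [-0.3, -0.8, -1.3]
opening: 39.9
[-0.6  0.2 -1.6] [527.5 318.6  40.4]
[-1.   0.  -1.8] [527.5 318.6  40.4]
[ 0.4 -0.4 -1. ] [527.5 318.6  40.4]
[-1.7  0.1 -1.8] [527.5 318.6  40.5]
```

Touching the floor (weight partly carried). I release and lift straight up.

```bash
python3 -m creep '30 0 0.6 0 0 0 0;30 0 0.6 0 0 0 0;45 0 0.3 0 0 0 0;55 0 0 0 0 0 0;62 0 0 0 0 0 0;62 0 0 0 0 0 0;62 0 -10 0 0 0 0;62 0 -30 0 0 0 0;62 0 -60 0 0 0 0;62 0 -100 0 0 0 0;62 0 -140 0 0 0 0;62 0 -150 0 0 0 0'; python3 - <<'E'
from h import *
s=get_image("scene");cv2.imwrite("pics/e.png",s["pixels"])
w=get_image("wrist")
cv2.imwrite("pics/e2.png",np.vstack([cv2.resize(w["pixels"],(480,300),interpolation=cv2.INTER_AREA),cv2.resize(s["pixels"][200:380,330:530],(480,300),interpolation=cv2.INTER_CUBIC)[:,:]]))
E
```

```text
time_s: 19.75
eef_pos: [529.5, 319.3, 195.0]
orientation: [[0.011, 0.006, 1.0], [-1.0, 0.001, 0.011], [-0.001, -1.0, 0.006]]
force: [-0.1, 0.7, 0.6]
opening: 61.9
```

View pics/e2.png

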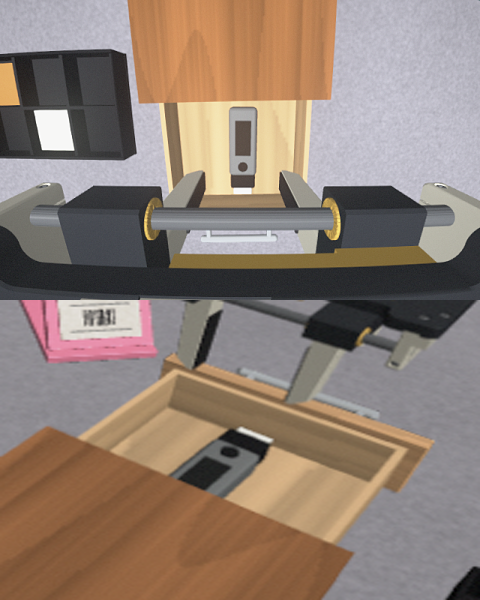

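The scanner lies flat on the drawer floor, clear of the walls. The handle is visible at about wrist px (273-367, 316). That was picture 12, so the rest is numeric.

```bash
python3 - <<'E'
from h import *
np.set_printoptions(precision=1,suppress=True)
w=get_image("wrist")
print(onz(w,[(273,316),(367,316)],62), onz(w,[(320,260)],88))
E
python3 go.py 320 317 195 1.3
python3 -m creep '0 0 0 -40 0 0 0;0 0 0 -90 0 0 0;0 0 0 -140 0 0 0;0 0 0 -185 0 0 0;0 0 0 -205 0 0 0;0 0 0 -210 0 0 0;0 0 0 -210 0 0 0;0 0 0 -210 0 0 0' 20; python3 go.py 325 317 58 1.3
```

```text
[[384.5 374.2  62. ]
 [385.6 265.3  62. ]] [[470.  320.3  88. ]]
shift [  -0.2   -4.2 -207.2] rv [ 0.  -0.7  0.1]
time_s: 20.9
eef_pos: [318.4, 316.6, 190.7]
orientation: [[0.01, 0.0, 1.0], [-1.0, -0.003, 0.01], [0.003, -1.0, 0.0]]
force: [-0.0, 0.3, -0.2]
opening: 0.4
shift [ -0.7 132.7   6.5] rv [-0.  -0.7  0.2]
```

```bash
python3 -m creep '0 -4 40 5 0 0 0;0 -4 80 5 0 0 0;0 -4 110 5 0 0 0;0 -4 128 5 0 0 0;0 -4 132 5 0 0 0;0 -4 132 5 0 0 0;0 -4 132 15 0 0 0;0 -4 132 28 0 0 0;0 -4 132 38 0 0 0;0 -4 132 44 0 0 0;0 -4 132 44 0 0 0'
```

```text
time_s: 22.28
eef_pos: [363.0, 320.5, 58.7]
orientation: [[0.009, 0.001, 1.0], [-1.0, -0.003, 0.009], [0.003, -1.0, 0.001]]
force: [-0.1, 0.0, -0.8]
opening: 0.4
```

```bash
python3 -m creep '0 0 0 4 0 0 0;0 0 0 8 0 0 0;0 0 0 14 0 0 0;0 0 0 22 0 0 0;0 0 0 32 0 0 0;0 0 0 42 0 0 0;0 0 0 52 0 0 0;0 0 0 62 0 0 0;0 0 0 72 0 0 0;0 0 0 82 0 0 0;0 0 0 92 0 0 0;0 0 0 100 0 0 0'
```

```text
time_s: 23.78
eef_pos: [463.8, 321.2, 58.8]
orientation: [[0.009, 0.001, 1.0], [-1.0, -0.003, 0.009], [0.003, -1.0, 0.001]]
force: [-1.0, 0.3, -0.1]
opening: 0.4
```

```bash
python3 -m creep '0 0 0 6 0 0 0;0 0 0 13 0 0 0;0 0 0 20 0 0 0;0 0 0 28 0 0 0;0 0 0 36 0 0 0;0 0 0 44 0 0 0;0 0 0 52 0 0 0;0 0 0 58 0 0 0;0 0 0 63 0 0 0;0 0 0 66 0 0 0;0 0 0 68 0 0 0;0 0 0 68 0 0 0'
```

```text
time_s: 25.28
eef_pos: [527.4, 321.7, 58.6]
orientation: [[0.01, -0.009, 1.0], [-1.0, -0.004, 0.01], [0.004, -1.0, -0.009]]
force: [-7.8, 0.0, 6.6]
opening: 0.3
```

```bash
python3 -m creep '0 0 0 1.5 0 0 0;0 0 0 3 0 0 0;0 0 0 4.5 0 0 0;0 0 0 6 0 0 0;0 0 0 6 0 0 0'
```

```text
time_s: 25.9
eef_pos: [527.4, 321.7, 58.4]
orientation: [[0.012, -0.023, 1.0], [-1.0, -0.005, 0.011], [0.005, -1.0, -0.023]]
force: [-12.8, -1.3, 10.2]
opening: 0.6
```

Hard stop: 12.8 N with no motion, against 1-2 N sliding force. I back off, rise, and check the gap numerically.

```bash
python3 -m creep '0 0 0 -10 0 0 0;0 0 0 -30 0 0 0;0 0 0 -50 0 0 0;0 0 -30 -70 0 0 0;0 0 -80 -80 0 0 0;0 0 -130 -80 0 0 0;0 0 -160 -80 0 0 0;0 0 -160 -80 0 0 0;0 0 -160 -80 0 0 0'; python3 - <<'E'
from h import *
np.set_printoptions(precision=1,suppress=True)
w=get_image("wrist");im=w["pixels"]
# column profile near the middle of handle: y=321
for X in range(620,500,-4):
    r=[]
    for z in (62,88,100):
        p=proj(w,[[X,321+12,z]])[0].round().astype(int)
        r.append((tuple(p),im[p[1]-1:p[1]+2,p[0]-2:p[0]+3].reshape(-1,3).mean(0).astype(int).tolist()) if 0<=p[1]<399 else None)
    print(X,r)
E
```

```text
time_s: 27.02
eef_pos: [450.9, 321.2, 219.1]
orientation: [[0.011, -0.023, 1.0], [-1.0, -0.006, 0.011], [0.006, -1.0, -0.023]]
force: [-0.2, -0.7, 0.2]
opening: 0.3
620 [((np.int64(311), np.int64(16)), [72, 110, 158]), ((np.int64(310), np.int64(6)), [69, 108, 157]), ((np.int64(309), np.int64(1)), [70, 108, 157])]
616 [((np.int64(311), np.int64(20)), [71, 110, 160]), ((np.int64(310), np.int64(11)), [71, 111, 159]), ((np.int64(309), np.int64(6)), [70, 110, 159])]
612 [((np.int64(311), np.int64(25)), [73, 111, 161]), ((np.int64(310), np.int64(16)), [71, 110, 160]), ((np.int64(309), np.int64(11)), [73, 112, 161])]
608 [((np.int64(311), np.int64(29)), [73, 111, 161]), ((np.int64(310), np.int64(21)), [72, 111, 161]), ((np.int64(309), np.int64(16)), [72, 112, 162])]
604 [((np.int64(311), np.int64(34)), [74, 113, 163]), ((np.int64(309), np.int64(26)), [74, 113, 164]), ((np.int64(309), np.int64(21)), [72, 112, 163])]
600 [((np.int64(311), np.int64(38)), [56, 83, 119]), ((np.int64(309), np.int64(31)), [75, 114, 166]), ((np.int64(309), np.int64(27)), [74, 114, 165])]
596 [((np.int64(310), np.in
[... 3007 characters left out ...]
[179, 169, 170]), ((np.int64(309), np.int64(123)), [179, 169, 170])]
516 [((np.int64(310), np.int64(126)), [182, 171, 173]), ((np.int64(309), np.int64(127)), [180, 169, 171]), ((np.int64(309), np.int64(127)), [180, 169, 171])]
512 [((np.int64(310), np.int64(130)), [177, 166, 168]), ((np.int64(309), np.int64(131)), [176, 165, 167]), ((np.int64(309), np.int64(132)), [177, 166, 168])]
508 [((np.int64(310), np.int64(134)), [178, 167, 169]), ((np.int64(309), np.int64(136)), [179, 168, 170]), ((np.int64(309), np.int64(136)), [179, 168, 170])]
504 [((np.int64(310), np.int64(138)), [178, 168, 170]), ((np.int64(309), np.int64(140)), [178, 168, 169]), ((np.int64(309), np.int64(141)), [179, 169, 170])]
```

Panel face is 15 mm and the bar 50 mm in front of the unit's edge (13 and 48 when shut), so it is shut within camera error. A pixel-difference check on the bowl and tube, then hand in.

```bash
python3 - <<'E'
from h import *
from plant import sign_off
a=cv2.imread("pics/side0.png").astype(int);b=get_image("side")["pixels"].astype(int)
for n,(x0,y0,x1,y1) in {"bowl":(285,262,350,335),"tube":(364,258,428,330)}.items(): print(n,np.abs(a-b)[y0:y1,x0:x1].mean(),(np.abs(a-b)[y0:y1,x0:x1].max(2)>40).sum())
o=get_obs();print(o["time_s"],o["force"])
print(sign_off())
E
```

```text
bowl 3.712188268352652 0
tube 3.802662037037037 0
27.125 [ 0.29985049 -0.59754956 -0.18850275]
the job is handed in; nothing more can be done
None
```

The scan was done on the bowl stand's barcode, the scanner was then laid in the drawer, and the drawer was shut. The job was handed in at 27.1 s with the arm clear.

- **Scan:** The nose was set on the middle of the barcode, square by the fitted board pose to about 0.1°. The net force was about 6.0 N, which is about 5 mm in, and it was held still for about 2 s.
- **Placing:** I lowered the scanner until the drawer floor took part of its weight, then released it. It lay flat and clear of the walls in the picture.
- **Drawer:** It was pushed by its handle to a hard stop, with 12.8 N giving no further motion. The last camera check put the panel and the handle each about 2 mm further out than fully shut, which is within the calibration error.
- **Bowl and tube:** The side camera showed no changed pixels around either piece compared with the start.
- **Disagreement:** The scene and wrist cameras differed by about 10 mm on the drawer's sideways position. I used a value in between, which left ample clearance.

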